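# Show the inside of the food caddy and ease its lid shut

## Task

I want to see whether the food-waste caddy with the green lid needs emptying: press its lever right down with your fingertips so that the lid opens all the way, and keep it open for about two seconds. Then let the lever up slowly, staying on it until the lid is shut, so that the lid never drops or slams. Work by the lever alone without touching the lid, and leave the grey caddy and everything else on the worktop where it is.

Things in the scene. Friction and masses are not known exactly. Their poses are not given: they have to be found in the camera images.
- green_caddy: White counter caddy with a green lid, fixed down: bin 150 mm deep (its x), 170 wide (y), 184 high with the lid shut. Origin: centre of its underside, on the worktop; x points from its front (lever side) to its back, z up. Lid hinge: along the back rim, 84 mm behind centre, 167 up; the lid's front edge, 82 mm ahead of centre, swings up and back. Lever bracket reaches 106 mm ahead of centre.
- green_pad (a point): Centre of the upper face of the green pad on the lever's free end (54 mm wide across the caddy, 38 front to back, 10 thick). Up: 178 mm ahead of the caddy's centre, 132 mm above the worktop, front edge tilted up 0.22 rad. Fully pressed: 88 mm up, tilted down 0.22 rad; the path between is nearly vertical. 55 mm free between pad and bracket.
- green_lever (a joint): Green caddy's lever, rad: 0 up (lid shut), 0.44 pressed to its rigid lower stop (lid open). Level pivot across the caddy, 82 mm ahead of its centre, 105 up; pad 100 mm from the pivot. Lid angle = 2.8 x lever angle. The lid's weight pushes it up again: holding it takes about 5 to 9 N at the pad when nearly shut, 1.5 to 3 N when open; let go, it flies up.
- green_lid (a joint): Angle of the green lid, rad: 0 shut, 1.23 fully open. It falls under its own weight, with no damper, whenever the lever is let go; lowering it over about two seconds is gentle.
- green_lid_front (a point): Middle of the front edge of the green lid (panel 166 mm front to back, 184 wide, 16 thick); 173 mm above the worktop with the lid shut. Not to be touched.
- grey_caddy: White counter caddy with a grey lid, fixed down: bin 150 mm deep (its x), 170 wide (y), 184 high with the lid shut. Origin: centre of its underside, on the worktop; x points from its front (lever side) to its back, z up. Lid hinge: along the back rim, 84 mm behind centre, 167 up; the lid's front edge, 82 mm ahead of centre, swings up and back. Lever bracket reaches 106 mm ahead of centre. To be left alone.
- grey_pad (a point): Centre of the upper face of the grey pad on the lever's free end (54 mm wide across the caddy, 38 front to back, 10 thick). Up: 178 mm ahead of the caddy's centre, 132 mm above the worktop, front edge tilted up 0.22 rad. Fully pressed: 88 mm up, tilted down 0.22 rad; the path between is nearly vertical. 55 mm free between pad and bracket.
- grey_lever (a joint): Grey caddy's lever, rad: 0 up (lid shut), 0.44 pressed to its rigid lower stop (lid open). Level pivot across the caddy, 82 mm ahead of its centre, 105 up; pad 100 mm from the pivot. Lid angle = 2.8 x lever angle.
- tuna_tin: Loose bystander: flat tin, 86 mm across, 40 mm high, stands in the gap between the two levers. Origin: centre of its underside; z up.
- mug_tea: Loose bystander: white mug with a leaf pattern, 92x127 mm with handle, 95 mm high, to the left. Origin: centre of its underside; z up.
- tumbler: Loose bystander: clear drinking glass, 80 mm across, 91 mm high, to the right. Origin: centre of its underside; z up.
- tomato_tin: Loose bystander: tall tin with a tomato picture, 75 mm across, 110 mm high, to the right. Origin: centre of its underside; z up.
- salt_shaker: Loose bystander: clear salt shaker with a grey cap, 44 mm across, 90 mm high, in the gap between the two caddies. Origin: centre of its underside; z up.

How it is judged (in metres and radians):
On the way, in this order (a step that is already met when the one before it is completed fails the run):
1. the green lid is fully open (at least 1.1 rad) and kept so for 1.5 s (value of joint green_lid above 1.1 rad), for 1.5 s.
2. the green lid is shut again (value of joint green_lid below 0.04 rad), for 0.2 s.
At the end, for the whole second after the job is handed in: The green lid is shut (within 0.04 rad) and its lever up (within 0.02 rad), the grey lever is still up (within 0.04 rad), and every bystander stands upright (within 0.3 rad) within 20 mm of where it was (value of joint each of green_lid, grey_lever below 0.04 rad and value of joint green_lever below 0.02 rad and distance of each of tuna_tin, mug_tea, tumbler, tomato_tin, salt_shaker from where it was at the start of the episode below 0.02 m and angle between each of tuna_tin, mug_tea, tumbler, tomato_tin, salt_shaker's own z axis and vertical below 0.3 rad); the robot touches nothing.
It fails at once if the green lid drops: it closes faster than 3 rad/s (velocity of joint green_lid below -3 rad/s).
It fails at once if the robot touches the green lid itself (contact force between any of the fingers, the arm and green_lid_c0 above 0.5 N or contact force between any of the fingers, the arm and green_lid_c1 above 0.5 N).
It fails at once if the grey caddy's lever is pressed or its lid raised (value of joint grey_lever above 0.04 rad).
It fails at once if a bystander is moved or lifted (20 mm) (distance of any of tuna_tin, mug_tea, tumbler, tomato_tin, salt_shaker from where it was at the start of the episode above 0.02 m).
It fails at once if a bystander is tipped (0.3 rad) (angle between any of tuna_tin, mug_tea, tumbler, tomato_tin, salt_shaker's own z axis and vertical above 0.3 rad).
It also fails if it takes over 35 s, if anything falls off the work surface, if the arm or the gripper's body presses on something with over 40 N, if the wrist force passes 120 N, or if a joint passes its speed limit or range.

## Robot

A 7-joint arm with a two-finger parallel gripper is mounted at the origin on a cart in front of the work surface, level with it; the furniture and walls round the work are solid. World frame = base frame: x ahead of the robot, y to its left, z up, the work surface at z = 0. Lengths are in mm, angles in rad, forces in N, time in s.
With the tool pointing down it reaches from about 425 to 825 mm from the base axis. Payload 3.6 kg.
Tool frame: the origin (TCP) lies on the centre line of the jaws, within the pads' length; the fingertips stand 8 mm ahead of it and the grasp point (between the pads) lies 11 mm behind it; z points along the fingers, y is the line along which they close (so a half turn about z gives the same grasp; the last joint's range is limited). The gripper opens to 93 mm and grips with 3 to 60 N. Pads are 15 mm wide; open, the fingers measure 128 mm over their backs; the gripper's body (75 mm by 188 mm) begins 65 mm behind the grasp point.
Start: joints at [1.081, 0.615, -0.013, 1.423, 0.008, 1.103, -0.04], TCP at [290.202, -581.588, 226.64] pointing down, gripper open.
Joint ranges: [-3.12, 3.12], [-0.3, 2.06], [-1.34, 1.32], [0.26, 2.42], [-1.36, 4.5], [0.01, 1.98], [-2.84, 2.84]. Speed limits (rad/s): [2.79, 2.79, 3.14, 3.14, 3.14, 3.14, 3.14].

## Interface

Orientations are given as a unit quaternion [x, y, z, w].
In Python, from workcell import telemetry, imaging, env gives the robot as it stands. The module is installed in compiled form; this text tells all that it offers.
- The arm moves only by the tool jog_arm, never from a script. Its argument "series" is a list of rows, each a list of 7 numbers: the shift along the tool's x, y, z normalised to -1 to 1, where 1 is 400 mm, then the turn, a rotation vector about the tool's x, y, z normalised to -1 to 1, where 1 is pi rad, then the opening, from 0 (shut) to 1 (fully open). A call has 1 to 10 rows; each row shifts and turns the commanded pose from where the row before left it, along the tool's axes as they then stand; what a row does not reach is not made up. A row lasts 1/8 s, in which the tool goes at most 62.5 mm and 10.7 degrees, less where a joint would pass 70% of its speed; a pose out of reach is approached as far as the arm can. A call with a number of a shift or a turn outside -1 to 1 is refused whole. A call with a gripper value outside its range is refused whole. The fingers move at their own pace and stop on an object; the grip force is fixed at half the most. Time passes only in rows, so rows that do not move let the fingers close. It gives the time, the measured TCP pose, the force, the opening and the grip force at its end, in the units of the state.
- telemetry.observe(): the state, without advancing time (a new reading comes with each control period).
- imaging.grab_frame(name): name is "side" or "top" or "wrist"; returns the picture (480x640x3 uint8, red, green, blue); there is no depth.
- imaging.camera_info(name): a dict with "camera_matrix" (3x3 intrinsics, pixels), "R" (3x3) and "t" (3): a world point X has camera coordinates R X + t; the wrist camera has in their place "T_tool_cam" (4x4, takes a point from camera to tool coordinates, whose origin is the TCP and whose axes are the flange's). Camera axes: x right, y down, z forward; pixel columns grow to the right and rows downward; lengths in mm; the calibration is good to about 2 mm. A picture is of the moment at which its call begins: read the wrist's pose just before it. camera_info takes no time and is no camera call.
- env.hand_in(): hands the job in; it is judged then, once.
The state is a dict: "t": time; "qpos": joint angles; "qvel": joint speeds; "joint_torque": joint torques, N m; "ee_pos": TCP position; "tcp_rot": TCP orientation; "contact_force": force on the tool from outside, world axes, zero at the start; "wrist_torque": the same for the moment, N m; "finger_gap": finger opening in mm; "gripper_force": force on a finger pad.
Only numpy, scipy, OpenCV 4.12 (cv2) and the standard library are available. Lean on these libraries where they do the work, as an engineer would, in place of code of your own. Each camera call takes 0.05 s, during which the arm holds its last target. There are 200 camera calls.

## Working session

There is one attempt and no reset: what is moved stays moved. The work goes in short steps, Python scripts to look and compute and a tool call to move; the robot and the scene stay as the last step left them, time stands still between calls to the robot, and variables do not carry over. Pictures are saved under pics/ and viewed, at most 10 in all, crops included, and the job is handed in when it is done.

Besides the shell and the picture viewer there is one more tool, called after ">>>" as a command line: name --pt "numbers of a row" for each row, then --argument value for the rest. jog_arm: Moves the arm, as the interface text tells. Scaled input: -1 to 1 covers 400 mm each way for a shift and pi rad each way for a turn. Its arguments: {"type":"object","properties":{"series":{"type":"array","items":{"type":"array","items":{"type":"number","minimum":-1,"maximum":1}}}},"required":["series"]}

```bash
mkdir -p pics; python3 - <<'E'
from workcell import telemetry, imaging, env
import cv2, json
for n in ("top","side"):
    cv2.imwrite(f"pics/{n}.png", imaging.grab_frame(n)[:,:,::-1])
    c=imaging.camera_info(n); print(n,{k:(v.tolist() if hasattr(v,'tolist') else v) for k,v in c.items()})
s=telemetry.observe(); print(s['t'],s['ee_pos'],s['tcp_rot'],s['contact_force'])
E
```

```text
top {'camera_matrix': [[590.8583583457595, 0.0, 332.41978503404613], [0.0, 590.8583583457595, 233.53636883845198], [0.0, 0.0, 1.0]], 'R': [[0.21385411807695617, -0.9768036048381981, 0.011006078167487674], [-0.7855561350689447, -0.17865907725400182, -0.5924377543424205], [0.5806616698535119, 0.11804936124287249, -0.8055410439407054]], 't': [-109.62429979446284, 536.7619204193496, 1831.772398614245]}
side {'camera_matrix': [[534.5592681628451, 0.0, 315.10064010183413], [0.0, 534.5592681628451, 246.7043896462368], [0.0, 0.0, 1.0]], 'R': [[0.9049152237791083, -0.4251847431025204, -0.018611072125225326], [-0.28894365685585005, -0.5816721727113056, -0.760374280638212], [0.31247400041535517, 0.6934518135574763, -0.6492184388464886]], 't': [-503.49971247205957, 278.322414518517, 1419.6102425815652]}
0.1 [ 289.93789816 -580.99712888  225.64537211] [ 9.73327977e-01  2.29415314e-01 -2.74947930e-04 -1.09000679e-03] [ 0.2350105   0.06724132 -0.13592176]
```

View pics/top.png

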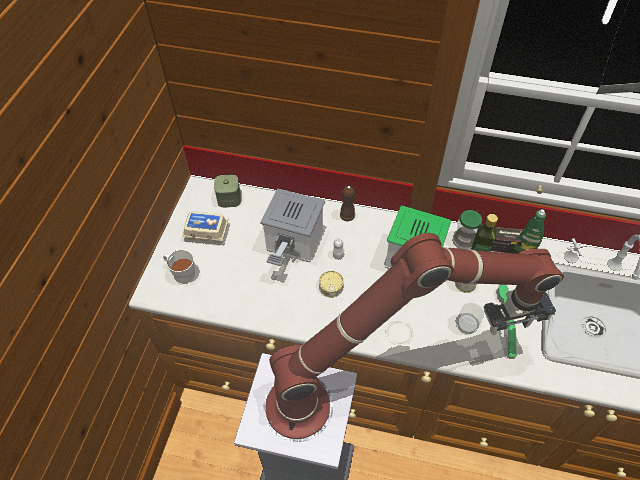

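View pics/side.png

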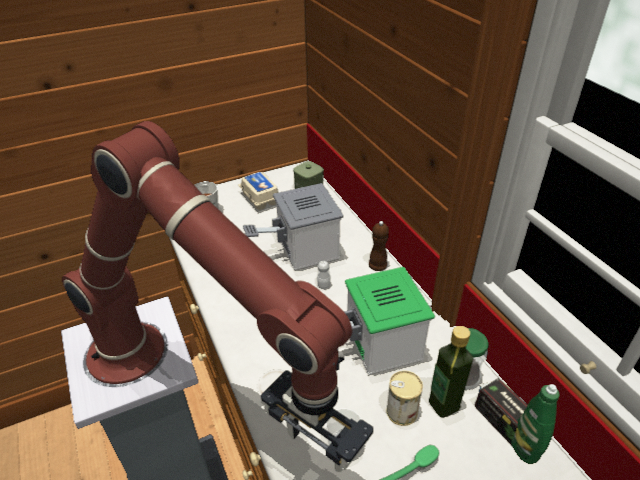

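The top view shows the green lid at about (420,225), the grey caddy at (293,225), the tuna tin at (331,283) and the tumbler at (468,323). The arm hides the green lever. The side view shows the green lid at about (390,300). I'll enlarge both.

```bash
python3 - <<'E'
import cv2, numpy as np
a=cv2.imread("pics/side.png")[260:380,250:450]; b=cv2.imread("pics/top.png")[190:350,370:490]
a=cv2.resize(a,None,fx=4,fy=4,interpolation=cv2.INTER_CUBIC); cv2.imwrite("pics/sc.png",a)
b=cv2.resize(b,None,fx=3.5,fy=3.5,interpolation=cv2.INTER_CUBIC); cv2.imwrite("pics/tc.png",b)
E
```

```text
(no output)
```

View pics/sc.png

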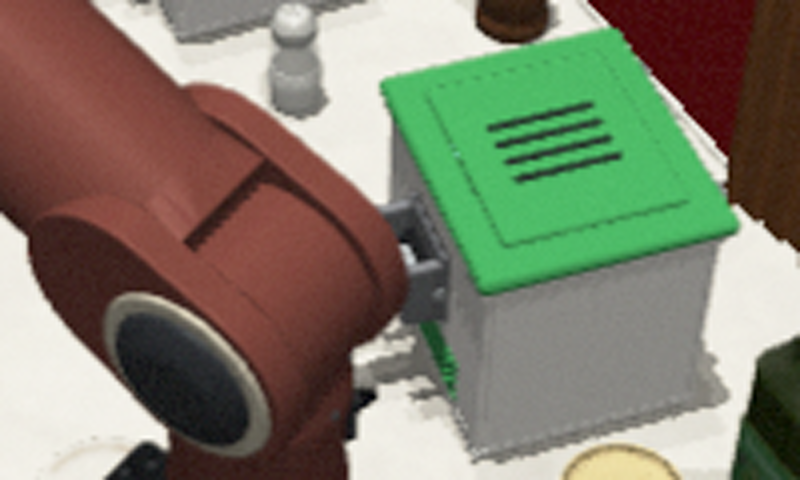

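View pics/tc.png

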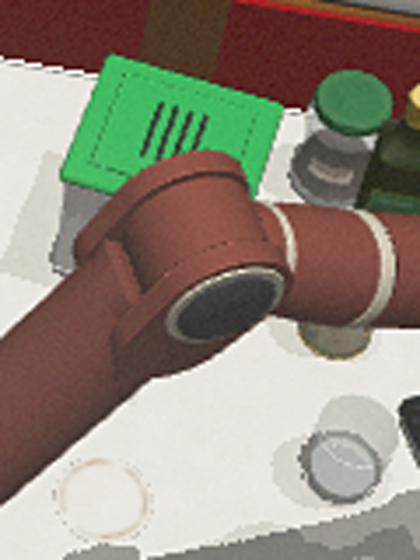

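Side crop: the lid top corners are at about FL (386,80), BL (618,33), BR (735,225) and FR (486,282). Top crop: BL (112,57), FL (65,178) and BR (280,103). The lever is hidden, so I'll work from the lid.

```bash
cat > h.py <<'E'
from workcell import telemetry, imaging, env
import numpy as np
def ray(n,u,v,z):
    c=imaging.camera_info(n); K,R,t=(np.array(c[k]) for k in("camera_matrix","R","t"))
    d=R.T@np.linalg.solve(K,[u,v,1]); o=-R.T@t
    return o+d*(z-o[2])/d[2]
def proj(n,X):
    c=imaging.camera_info(n); K,R,t=(np.array(c[k]) for k in("camera_matrix","R","t"))
    p=K@(R@np.array(X,float)+t); return p[:2]/p[2]
E
python3 - <<'E'
from h import *
S={k:ray("side",250+u/4,260+v/4,181) for k,(u,v) in dict(FL=(386,80),BL=(618,33),BR=(735,225),FR=(486,280)).items()}
T={k:ray("top",370+u/3.5,190+v/3.5,181) for k,(u,v) in dict(FL=(65,178),BL=(112,57),BR=(280,103)).items()}
for D in(S,T): print({k:v.round(0)[:2].tolist() for k,v in D.items()})
c=sum(S.values())/4
x=(S['BL']+S['BR']-S['FL']-S['FR']); a=np.arctan2(x[1],x[0]); y=S['FL']+S['BL']-S['FR']-S['BR']; a2=np.arctan2(-y[0],y[1])
c2=(T['FL']+T['BR'])/2
x=T['BL']-T['FL'];y=T['BL']-T['BR'];print(c,a,a2,c2,np.arctan2(x[1],x[0]),np.arctan2(-y[0],y[1]))
for n,u,v in(("top",331,283),("top",399,332),("top",468,323),("side",275,385)): print(n,ray(n,u,v,20)[:2].round())
E
```

```text
{'FL': [562.0, -182.0], 'BL': [717.0, -210.0], 'BR': [689.0, -381.0], 'FR': [537.0, -353.0]}
{'FL': [557.0, -182.0], 'BL': [715.0, -204.0], 'BR': [694.0, -375.0]}
[ 626.19178448 -281.40367985  181.        ] -0.1782840039496411 -0.1543499088934248 [ 625.46511183 -278.23996875  181.        ] -0.14015094813642748 -0.12216465668254109
top [449.  -9.]
top [ 313. -270.]
top [ 397. -492.]
side [ 314. -285.]
```

>>> jog_arm --pt "0.103 -0.0793 0 0 0 0 0" --pt "0.103 -0.0793 0 0 0 0 0" --pt "0.103 -0.0793 0 0 0 0 0" --pt "0.103 -0.0793 0 0 0 0 0" --pt "0.103 -0.0793 0 0 0 0 0" --pt "0.103 -0.0793 0 0 0 0 0" --pt "0.103 -0.0793 0 0 0 0 0" --pt "0 0 0 0 0 0.056 0" --pt "0 0 0 0 0 0.056 0" --pt "0 0 0 0 0 0.056 0"

```text
t: 1.35
ee_pos: [448.9, -253.8, 226.3]
tcp_rot: [0.999, -0.035, -0.0, -0.0]
contact_force: [0.4, -0.4, 0.8]
finger_gap: 0.8
gripper_force: 0.0
```

```bash
python3 - <<'E'
from h import *
import cv2
from scipy.spatial.transform import Rotation as R
s=telemetry.observe(); print(s['t'],s['ee_pos'],R.from_quat(s['tcp_rot']).as_matrix().round(3).tolist(),s['contact_force'],s['qpos'],s['finger_gap'])
w=imaging.grab_frame("wrist"); p=imaging.grab_frame("side"); t=imaging.grab_frame("top")
cv2.imwrite("pics/w2.png",w[:,:,::-1])
z=np.vstack([cv2.resize(i[:,:,::-1],None,fx=3,fy=3,interpolation=cv2.INTER_CUBIC)[:,:720] for i in(p[250:350,230:470],t[180:280,340:580])]); cv2.imwrite("pics/st2.png",z)
print(np.array(imaging.camera_info("wrist")["T_tool_cam"]).tolist(),imaging.camera_info("wrist")["camera_matrix"])
E
```

```text
1.35 [ 448.85713431 -253.76777211  226.27865539] [[0.998, -0.07, -0.001], [-0.07, -0.998, 0.001], [-0.001, -0.0, -1.0]] [ 0.37003527 -0.35809936  0.75543679] [ 0.4145782   0.40810295  0.08216488  1.81022744 -0.04077799  0.92597019
 -1.12651619] 0.7624658208885491
[[0.0008892188907770396, -0.9644762320225329, -0.2641681418214171, 72.77603144259997], [0.9999994052155784, 0.0006907945353356557, 0.0008440209701442164, -0.8588184329988424], [-0.0006315522562526689, -0.26416873521771267, 0.9644762726346462, -157.8635877024075], [0.0, 0.0, 0.0, 1.0]] [[386.90971697   0.         324.35092006]
 [  0.         386.90971697 235.46381812]
 [  0.           0.           1.        ]]
```

View pics/w2.png

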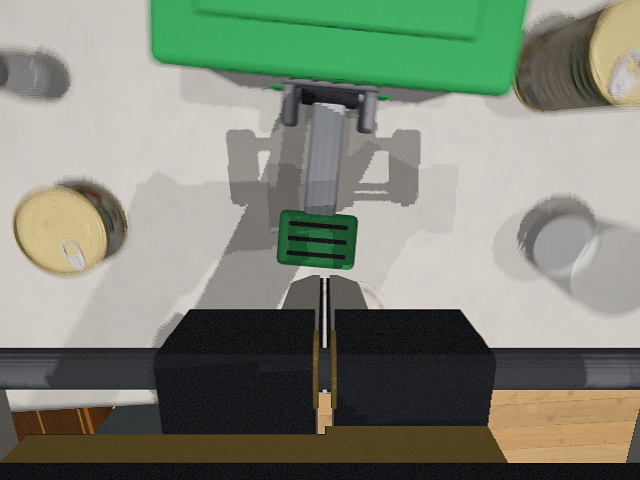

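View pics/st2.png

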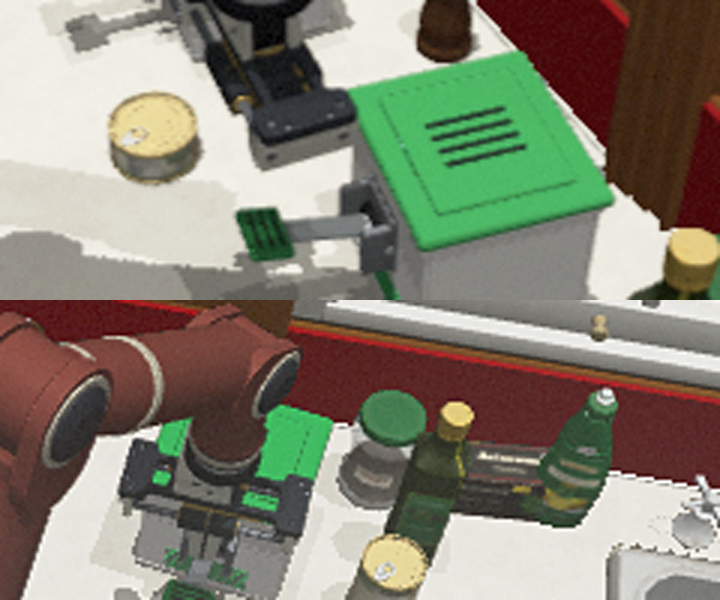

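The wrist view shows the green pad centred at (318,240), with the closed fingertips just below it at (325,280). In the side view the pad is at about (318,328).

```bash
python3 - <<'E'
from h import *
from scipy.spatial.transform import Rotation as R
s=telemetry.observe(); c=imaging.camera_info("wrist"); T=np.array(c["T_tool_cam"]);K=np.array(c["camera_matrix"])
M=np.eye(4);M[:3,:3]=R.from_quat(s['tcp_rot']).as_matrix();M[:3,3]=s['ee_pos'];W=M@T
def wr(u,v,z):
    d=W[:3,:3]@np.linalg.solve(K,[u,v,1]);o=W[:3,3];return (o+d*(z-o[2])/d[2]).round(1)
print(wr(318,240,132),wr(281,211,132),wr(357,215,132),wr(353,269,132),wr(278,263,132),ray("side",317.7,327.7,132))
print('lid FL,FR lower',wr(153,62,170),wr(512,95,170))
E
```

```text
[ 449.7 -248.9  132. ] [ 471.2 -225.7  132. ] [ 465.4 -276.   132. ] [ 427.3 -271.7  132. ] [ 434.9 -220.3  132. ] [ 446.76765486 -253.95628493  132.        ]
lid FL,FR lower [ 560.1 -172.2  170. ] [ 532.9 -356.4  170. ]
```

>>> jog_arm --pt "0 -0.008 0.06 0 0 0.02 0" --pt "0 0 0.06 0 0 0 0" --pt "0 0 0.06 0 0 0 0" --pt "0 0 0.015 0 0 0 0" --pt "0 0 0.015 0 0 0 0" --pt "0 0 0.01 0 0 0 0" --pt "0 0 0.01 0 0 0 0" --pt "0 0 0.01 0 0 0 0"

```text
t: 2.5
ee_pos: [447.8, -251.0, 131.9]
tcp_rot: [0.998, -0.064, -0.001, -0.0]
contact_force: [-4.7, 1.0, 7.5]
finger_gap: 0.4
gripper_force: 3.5
```

>>> jog_arm --pt "0 0 0.01 0 0 0 0" --pt "0 0 0.01 0 0 0 0" --pt "0 0 0.01 0 0 0 0" --pt "0 0 0.01 0 0 0 0" --pt "0 0 0.01 0 0 0 0" --pt "0 0 0.01 0 0 0 0" --pt "0 0 0.01 0 0 0 0" --pt "0 0 0.008 0 0 0 0"

```text
t: 3.5
ee_pos: [449.4, -251.2, 99.4]
tcp_rot: [0.998, -0.064, 0.0, 0.0]
contact_force: [-2.3, -0.2, 2.5]
finger_gap: 0.6
gripper_force: 1.2
```

>>> jog_arm --pt "0 0 0.005 0 0 0 0" --pt "0 0 0.005 0 0 0 0" --pt "0 0 0 0 0 0 0"

```text
t: 3.88
ee_pos: [449.8, -251.2, 97.8]
tcp_rot: [0.998, -0.064, 0.001, 0.0]
contact_force: [-7.0, 2.2, 18.0]
finger_gap: 0.5
gripper_force: 9.8
```

```bash
python3 - <<'E'
from h import *
import cv2
p=imaging.grab_frame("side")[200:380,220:460]
cv2.imwrite("pics/s3.png",cv2.resize(p[:,:,::-1],None,fx=3,fy=3,interpolation=cv2.INTER_CUBIC))
E
```

```text
(no output)
```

View pics/s3.png

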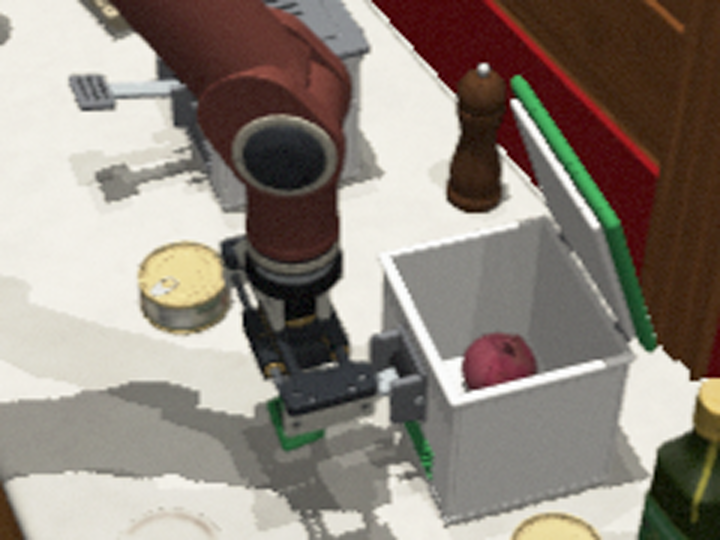

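The lid is fully open: its free edge is at about (520,90) in the crop, and the 18 N reading shows the lever is on its stop. Now I'll hold it there.

>>> jog_arm --pt "0 0 0 0 0 0 0" --pt "0 0 0 0 0 0 0" --pt "0 0 0 0 0 0 0" --pt "0 0 0 0 0 0 0" --pt "0 0 0 0 0 0 0" --pt "0 0 0 0 0 0 0" --pt "0 0 0 0 0 0 0" --pt "0 0 0 0 0 0 0" --pt "0 0 0 0 0 0 0"

```text
t: 5.05
ee_pos: [449.8, -251.3, 97.8]
tcp_rot: [0.998, -0.064, 0.001, 0.0]
contact_force: [-4.3, 2.0, 18.8]
finger_gap: 0.9
gripper_force: 9.7
```

>>> jog_arm --pt "0 0 0 0 0 0 0" --pt "0 0 0 0 0 0 0" --pt "0 0 0 0 0 0 0" --pt "0 0 0 0 0 0 0" --pt "0 0 0 0 0 0 0" --pt "0 0 0 0 0 0 0" --pt "0 0 0 0 0 0 0"

```text
t: 5.92
ee_pos: [449.8, -251.3, 97.8]
tcp_rot: [0.998, -0.064, 0.001, 0.0]
contact_force: [-5.7, 1.5, 18.6]
finger_gap: 0.4
gripper_force: 9.7
```

>>> jog_arm --pt "0 0 -0.005 0 0 0 0" --pt "0 0 -0.005 0 0 0 0" --pt "0 0 -0.005 0 0 0 0" --pt "0 0 -0.005 0 0 0 0" --pt "0 0 -0.005 0 0 0 0" --pt "0 0 -0.005 0 0 0 0" --pt "0 0 -0.005 0 0 0 0" --pt "0 0 -0.005 0 0 0 0" --pt "0 0 -0.005 0 0 0 0" --pt "0 0 -0.005 0 0 0 0"

```text
t: 7.18
ee_pos: [449.2, -251.0, 115.8]
tcp_rot: [0.998, -0.064, -0.0, -0.0]
contact_force: [-2.0, -0.2, 5.7]
finger_gap: 0.5
gripper_force: 2.7
```

>>> jog_arm --pt "0 0 -0.005 0 0 0 0" --pt "0 0 -0.005 0 0 0 0" --pt "0 0 -0.005 0 0 0 0" --pt "0 0 -0.005 0 0 0 0" --pt "0 0 -0.005 0 0 0 0" --pt "0 0 -0.005 0 0 0 0" --pt "0 0 -0.005 0 0 0 0" --pt "0 0 -0.005 0 0 0 0" --pt "0 0 -0.005 0 0 0 0"

```text
t: 8.3
ee_pos: [451.3, -251.3, 134.6]
tcp_rot: [0.998, -0.064, 0.002, 0.001]
contact_force: [-0.3, -0.1, 7.0]
finger_gap: 0.6
gripper_force: 3.4
```

>>> jog_arm --pt "0 0 -0.003 0 0 0 0" --pt "0 0 -0.003 0 0 0 0" --pt "0 0 -0.003 0 0 0 0" --pt "0 0 -0.003 0 0 0 0" --pt "0 0 -0.003 0 0 0 0" --pt "0 0 -0.003 0 0 0 0" --pt "0 0 -0.003 0 0 0 0" --pt "0 0 -0.003 0 0 0 0"

```text
t: 9.3
ee_pos: [448.6, -250.5, 142.5]
tcp_rot: [0.998, -0.064, -0.001, -0.001]
contact_force: [0.3, 0.6, -0.4]
finger_gap: 0.3
gripper_force: 0.0
```

The lever is fully up and the contact force is zero, so I'll retreat.

>>> jog_arm --pt "0 0 -0.02 0 0 0 0" --pt "0 0 -0.05 0 0 0 0" --pt "0 0 -0.08 0 0 0 0" --pt "0 0 -0.08 0 0 0 0" --pt "0 0 0 0 0 0 0" --pt "0 0 0 0 0 0 0"

```text
t: 10.05
ee_pos: [448.5, -250.5, 234.4]
tcp_rot: [0.998, -0.064, -0.001, -0.0]
contact_force: [0.2, -0.3, -0.3]
finger_gap: 0.7
gripper_force: 0.0
```

```bash
python3 - <<'E'
from h import *
import cv2
p=imaging.grab_frame("side")[160:430,170:490]
cv2.imwrite("pics/s4.png",cv2.resize(p[:,:,::-1],None,fx=2,fy=2))
E
```

```text
(no output)
```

View pics/s4.png

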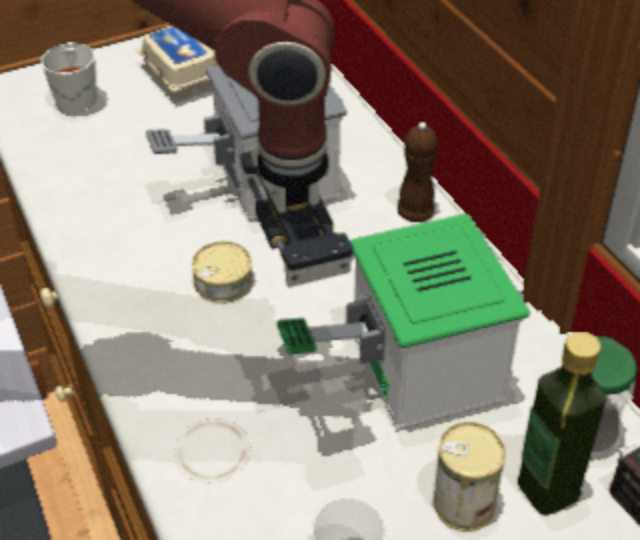

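The lid is shut at (440,280), the pad is up at (297,335), and the things around it look undisturbed.

```bash
python3 -c "
from workcell import env
print(env.hand_in())"
```

```text
the job is handed in; nothing more can be done
None
```

I opened the green lid fully by its lever, held it for about two seconds, then eased it shut. The last picture shows the lid shut, the lever up and nothing else visibly moved; the job is handed in, but no verdict came back. The caddy is nearly empty, with one round dark-red item at the bottom.

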